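Set a lower cast on an articulator and hold the upper bow for its hinge pin

TASK

Get this dental articulator ready for its hinge pin: first set the lower cast gently onto the locating post of the lower frame, its ring plate fully home on the seat and its front teeth facing the front (away from the two hinge columns), and let go of it. Then pick up the upper bow and lower its hinge barrel between the two barrels of the frame, the bow level and reaching forwards over the cast, so that the three holes line up for the pin. Finish while still holding the bow there, carried by the gripper alone and not resting on the frame or the cast (I will push the pin through), and leave everything else on the bench where it stands.

Things in the scene. Friction and masses are not known exactly. Their poses are not given: they have to be found in the camera images.
- frame: Lower frame, aluminium on a dark steel plate 190 x 120 x 8 mm; screwed down, cannot move. Origin on the bench surface, on the axis of the locating post; +z up, +x to the rear (hinge), -x its front. Ahead of the hinge columns it is under 34 mm high. The hinge pin waits in the +y barrel, clear of the gap, its head reaching to y 58 mm; its tapered nose finds bores up to 3 mm out of line
- frame_seat (a point): on the frame: centre of the top of the round steel seat (52 mm across), at frame x 0, y 0, z 20 mm. The upright locating post rises here: 10 mm in diameter, 13 mm high, its last 4 mm tapering to 4 mm across
- frame_axis (a point): on the frame: the point on the hinge axis midway between its two barrels, at frame x 75, y 0, z 95 mm; axes as frame, y along the bores. Two columns (20 mm in x, 8 mm thick) carry the barrels: 18 mm across, bore 8 mm, tops at z 104 mm. The gap between columns and barrels is 26 mm wide (y -13 to +13), open upwards, clear down to z 51 mm
- cast: Lower cast: horseshoe-shaped stone model of a lower jaw on a round steel ring plate, about 0.16 kg. Origin at the centre of the plate's underside, on the axis of its hole; +z up, front teeth to -x, open ends (heels) to +x. Plate 52 mm across, 8 mm thick; its 12 mm through hole is seen from above inside the horseshoe. Starts lying on its plate on the bench
- cast_front (a point): on the cast: behind its front teeth, at cast x -30, y 0, z 24 mm. The stone base runs from z 8 to 24 mm, the teeth up to 34 mm. Outer sides upright and flat, parallel to x from x -8 to +28 mm, 58 mm apart (y -29 to +29); frontmost point at x -37 mm
- bow: Upper bow: aluminium bar 16 mm wide (y), 14 mm high (z 8 to 22 mm), x -55 to +68 mm, a steel disc 50 mm across and 8 mm thick under its middle; about 0.22 kg, centre of mass near x 6 mm. Origin at the centre of the disc's underside; +z up, +x to its hinge barrel. Screw head 14 mm across, 5 mm high, on the bar at x 0. Starts lying on its disc, the way up it is to be held
- bow_knuckle (a point): on the bow: middle of the bore of its hinge barrel, at bow x 75, y 0, z 15 mm. The barrel is 18 mm across and 20 mm long in y, bore 8 mm along y
- bow_front (a point): on the bow: middle of the round socket (20 mm across) at its front end, at bow x -55, y 0, z 15 mm; a thumb screw reaches on to x -78 mm
- cup: bystander: paper cup, 68 mm across, 85 mm high; origin at the centre of its underside
- jar: bystander: small amber jar, 44 mm across, 55 mm high; origin at the centre of its underside
- palate_cast: bystander: upper jaw cast of stone, filled in the middle and without a ring plate, 58 mm wide, 29 mm high; origin at the centre of its underside
- spare_ring: bystander: loose steel ring plate without a cast, 52 mm across, 8 mm thick; origin at the centre of its underside
- brush: bystander: fine brush, 165 mm long, lying; origin on its underside
- wax_knife: bystander: wax knife with wooden handle, 170 mm long, lying; origin on its underside
Mind the look-alikes: they are no part of the job. There is more than one size of the bow; the one meant has the size given above.

How it is judged:
On the way, in this order (a step that is already met when the one before it is completed fails the run):
1. the cast is home on the post, teeth to the front, and let go, while the bow is still on the bench (horizontal distance between cast and frame_seat below 0.003 m and z of cast in the frame of frame_seat between -0.0025 and 0.0025 m and angle between the x axis of cast and the x axis of frame, either way round below 0.2 rad and x of cast_front in the frame of frame below -0.02 m and contact force between the fingers and cast below 0.1 N and height (world z) of bow below 0.01 m), for 0.2 s.
2. the bow's hinge barrel is held between the frame's barrels, bores in line (x of bow_knuckle in the frame of frame_axis between -0.003 and 0.003 m and z of bow_knuckle in the frame of frame_axis between -0.003 and 0.003 m and x of bow_front in the frame of frame below -0.03 m and contact force between the fingers and bow above 2 N), for 0.2 s.
At the end, for the whole second after the job is handed in: Bow gripped (over 2 N), still and level (0.12 rad), its bore on the hinge axis within 3 mm (4 mm along it, 0.1 rad), pressing under 1.5 N on the frame, not on the cast. Cast home on the seat (2.5 mm), centred (3 mm), teeth to the front (0.2 rad), let go (all of step 2 and y of bow_knuckle in the frame of frame_axis between -0.004 and 0.004 m and angle between the y axis of bow and the y axis of frame, either way round below 0.1 rad and angle between bow's own z axis and vertical below 0.12 rad and contact force between bow and frame below 1.5 N and contact force between bow and cast below 0.3 N and linear speed of bow below 0.02 m/s and horizontal distance between cast and frame_seat below 0.003 m and z of cast in the frame of frame_seat between -0.0025 and 0.0025 m and angle between the x axis of cast and the x axis of frame, either way round below 0.2 rad and x of cast_front in the frame of frame below -0.02 m and contact force between the fingers and cast below 0.1 N); the arm keeps its last pose, push and grip.
It fails at once if a bystander is pushed more than 30 mm from its place (distance of any of cup, jar, palate_cast, spare_ring, brush, wax_knife from where it was at the start of the episode above 0.03 m).
It fails at once if the cast is rammed onto the frame (over 40 N) (contact force between cast and frame above 40 N).
It fails at once if the cast is dropped (falls free of the fingers faster than 0.35 m/s, about 6 mm of fall) (linear speed of cast above 0.35 m/s and contact force between the fingers and cast below 0.1 N).
It also fails if it takes over 59 s, if anything falls off the work surface, if the arm or the gripper's body presses on something with over 40 N, if the wrist force passes 120 N, or if a joint passes its speed limit or range.

ROBOT

A 6-joint arm with a two-finger parallel gripper is mounted at the origin on the work surface. World frame = base frame: x ahead of the robot, y to its left, z up, the work surface at z = 0. Lengths are in m, angles in rad, forces in N, time in s.
With the tool pointing down it reaches from about 0.425 to 0.95 m from the base axis. Payload 3.5 kg.
Tool frame: the origin (TCP) lies between the finger pads; the fingertips stand 22 mm ahead of it and the grasp point (between the pads) lies 3 mm ahead of it (ctrl.nose_length is the z of the fingertips in the tool frame, in m); z points along the fingers, y is the line along which they close (so a half turn about z gives the same grasp; the last joint's range is limited). The gripper opens to 85 mm and grips with 20 to 120 N. Pads are 22 mm wide; open, the fingers measure 114 mm over their backs; the gripper's body (76 mm by 85 mm) begins 54 mm behind the grasp point. The pads swing forward as they close: fully open they stand 13 mm farther back than shut.
Start: joints at [-1.276, 0.286, 1.577, -0, 1.279, -0.15], TCP at [0.29, -0.609, 0.253] pointing down, gripper open.
Joint ranges: [-2.77, 2.77], [-0.9, 2.22], [0.21, 2.48], [-1.53, 4.67], [0.24, 2.81], [-2.84, 2.84]. Speed limits (rad/s): [2.79, 2.79, 3.14, 3.14, 3.14, 3.14].

INTERFACE

Orientations are given as a unit quaternion [x, y, z, w].
In Python, from plant import ctrl gives the robot as it stands. The module is installed in compiled form; this text tells all that it offers.
- The arm moves only by the tool send_rows, never from a script. Its argument "rows" is text: rows parted by semicolons, each of 7 numbers parted by spaces: the turn, a rotation vector about the tool's x, y, z in a scale on which 1.0 is 360 degrees, then the shift along the tool's x, y, z in fractions of the full range, 1 being 800 mm, then the opening, from -1 (shut) to 1 (fully open). A call has 1 to 8 rows; each row is the pose to reach, as a shift and turn from the pose commanded when the call began, along the tool's axes at that moment; what a row does not reach only later rows make up. A row lasts 1/8 s, in which the tool goes at most 62.5 mm and 10.7 degrees, less where a joint would pass 70% of its speed; a pose out of reach is approached as far as the arm can. Shift and turn numbers lie between -1 and 1, and a call with a number outside is refused. A call with a gripper value outside its range is refused whole. The fingers move at their own pace and stop on an object; "grip_force" is the grip in N (left out, the last holds). Time passes only in rows, so rows that repeat a pose let the fingers close. It gives the time, the measured TCP pose, the force, the opening and the grip force at its end, in the units of the state.
- ctrl.get_state(): the state, without advancing time (a new reading comes with each control period).
- ctrl.read_camera(name): name is "scene" or "top" or "wrist"; returns a dict with "color" (420x560x3 uint8, red, green, blue), "fx", "fy", "cx", "cy" (pixels), "extrinsics" (4x4, takes a point from world to camera coordinates). Camera axes: x right, y down, z forward; pixel columns grow to the right and rows downward; lengths in m; the calibration is good to about 2 mm. A picture is of the moment at which its call begins. There is no depth.
- ctrl.sign_off(): hands the job in; it is judged then, once.
Trained networks look in a picture, given as the dict that the camera call returned (one of the last four; its "shot" number tells which), for a name from the list of things; names that differ only in an ending like _2 or _b are one class to them, and where a whole thing is asked for, a point or a joint stands for the part that bears it (a point fixed in the world has none). Each returns a list of dicts, best first, with "p" (0 to 1); they miss things now and then, are a little off and sometimes report something else, mostly with a low value. They report only what shows in the picture. A call takes as long as a camera call. They do not tell look-alikes from the thing itself.
- ctrl.look_for(picture, target): "position" ([x, y, z] in m, in the coordinates of the camera as it stood for that picture, good to about 4 mm: the middle of the surface that is visible of it).
The state is a dict: "time": time; "qpos": joint angles; "dq": joint speeds; "joint_efforts": joint torques, N m; "eef_pos": TCP position; "tcp_rot": TCP orientation; "contact_force": force on the tool from outside, world axes, zero at the start; "wrist_torque": the same for the moment, N m; "opening": opening from 0.0 (shut) to 1.0 (fully open); "finger_force": force on a finger pad.
Only numpy, scipy, OpenCV 4.12 (cv2) and the standard library are available. Lean on these libraries where they do the work, as an engineer would, in place of code of your own. Each camera call takes 0.05 s, during which the arm holds its last target. There are 200 camera calls.

## Working session

There is one attempt and no reset: what is moved stays moved. The work goes in short steps, Python scripts to look and compute and a tool call to move; the robot and the scene stay as the last step left them, time stands still between calls to the robot, and variables do not carry over. Pictures are saved under pics/ and viewed, at most 14 in all, crops included, and the job is handed in when it is done.

Besides the shell and the picture viewer there is one more tool, called after ">>>" as name(argument=value, ...) on one line, values as JSON. send_rows: Moves the arm, as the interface text tells. Its arguments: {"type":"object","properties":{"rows":{"type":"string"},"grip_force":{"type":"number"}},"required":["rows"]}

```bash
mkdir -p pics; cat > h.py <<'E'
import numpy as np, cv2
from plant import ctrl
from scipy.spatial.transform import Rotation as R
def w(pic,p):
    E=np.array(pic["extrinsics"]); return E[:3,:3].T@(np.array(p)-E[:3,3])
def ray(pic,u,v,z):
    E=np.array(pic["extrinsics"]); c=-E[:3,:3].T@E[:3,3]
    d=E[:3,:3].T@np.array([(u-pic["cx"])/pic["fx"],(v-pic["cy"])/pic["fy"],1]); return c+d*(z-c[2])/d[2]
def proj(pic,P):
    E=np.array(pic["extrinsics"]); q=E[:3,:3]@np.array(P)+E[:3,3]
    return np.array([pic["fx"]*q[0]/q[2]+pic["cx"],pic["fy"]*q[1]/q[2]+pic["cy"]])
def save(pic,n): cv2.imwrite("pics/"+n,pic["color"][:,:,::-1])
def look(pic,names,k=3):
    for n in names:
        for r in ctrl.look_for(pic,n)[:k]:
            x=w(pic,r["position"]); print(n,round(r["p"],2),np.round(x,4),np.round(proj(pic,x)))
def tool():
    s=ctrl.get_state(); return np.array(s["eef_pos"]),R.from_quat(s["tcp_rot"])
def goto(P,yaw=None,Rt=None):
    "shift in tool axes mm and rotvec deg to reach TCP P, tool down with tool-y at world yaw (deg)"
    p,r=tool(); d=r.inv().apply(np.array(P)-p)*1000
    if yaw is not None:
        best=None
        for a in (yaw,yaw+180):
            a=np.radians(a); y=np.array([np.cos(a),np.sin(a),0]); z=np.array([0,0,-1.]); x=np.cross(y,z)
            q=(r.inv()*R.from_matrix(np.c_[x,y,z])).as_rotvec(degrees=True)
            if best is None or np.linalg.norm(q)<np.linalg.norm(best): best=q
    else: best=np.zeros(3)
    print("rows: turn",np.round(best,2),"shift",np.round(d,1)); return best,d
E
python3 - <<'E'
from h import *
for n in("top","scene","wrist"):
    p=ctrl.read_camera(n); save(p,n+"0.png"); print(n,p["fx"],np.round(np.array(p["extrinsics"]),3).tolist())
    look(p,["frame_seat","frame_axis","cast","cast_front","bow","bow_knuckle","bow_front","cup","jar","palate_cast","spare_ring","brush","wax_knife"])
E
```

```text
top 490.6640821493692 [[0.026, -1.0, -0.009, 0.001], [-0.995, -0.025, -0.102, 0.509], [0.101, 0.012, -0.995, 1.294], [0.0, 0.0, 0.0, 1.0]]
frame_seat 0.91 [ 0.5245 -0.0057  0.012 ] [287. 208.]
frame_axis 0.72 [5.26e-01 4.00e-04 9.10e-03] [285. 208.]
cast 0.91 [ 0.5282 -0.277   0.0207] [388. 209.]
cast 0.29 [ 0.5228 -0.0042  0.0119] [287. 209.]
cast_front 0.63 [ 0.5236 -0.2764  0.0257] [388. 210.]
bow 0.9 [0.4444 0.3071 0.0228] [171. 234.]
bow 0.56 [0.3053 0.2517 0.0167] [189. 287.]
bow_knuckle 0.69 [0.4517 0.303  0.0213] [172. 232.]
bow_knuckle 0.58 [0.3046 0.253  0.0114] [189. 287.]
bow_front 0.67 [0.4475 0.3066 0.0222] [171. 233.]
bow_front 0.59 [0.3066 0.2578 0.0154] [187. 286.]
cup 0.96 [0.7195 0.2481 0.0433] [195. 133.]
jar 0.72 [0.3866 0.1123 0.0564] [241. 258.]
jar 0.72 [0.7204 0.252  0.0476] [194. 132.]
jar 0.51 [0.4454 0.3065 0.0229] [171. 234.]
palate_cast 0.79 [ 0.7137 -0.2685  0.0208] [385. 141.]
spare_ring 0.82 [ 0.371  -0.0918  0.0093] [318. 266.]
brush 0.45 [ 0.4938 -0.4959  0.0073] [468. 224.]
wax_knife 0.82 [0.5256 0.4683 0.0073] [115. 204.]
scene 437.59611264948717 
[... 497 characters left out ...]
6 0.0179] [334. 176.]
bow_front 0.68 [0.3115 0.2555 0.012 ] [335. 178.]
bow_front 0.61 [0.4529 0.3082 0.0278] [367. 196.]
cup 0.86 [0.7229 0.2421 0.0613] [388. 249.]
jar 0.66 [0.3991 0.1118 0.0385] [304. 193.]
jar 0.18 [0.7171 0.2396 0.0614] [387. 247.]
palate_cast 0.96 [ 0.7136 -0.272   0.0158] [196. 298.]
spare_ring 0.57 [ 0.3782 -0.0988  0.0112] [238. 207.]
brush 0.5 [0.4002 0.1107 0.038 ] [303. 194.]
wax_knife 0.61 [0.5365 0.4672 0.0104] [423. 207.]
wrist 313.6230748737086 [[0.43, -0.903, 0.0, -0.676], [-0.87, -0.414, 0.268, -0.034], [-0.242, -0.115, -0.963, 0.378], [0.0, 0.0, 0.0, 1.0]]
frame_seat 0.7 [ 0.4292 -0.4935  0.0064] [239.  16.]
brush 0.52 [ 0.4271 -0.494   0.007 ] [238.  18.]
```

View pics/top0.png

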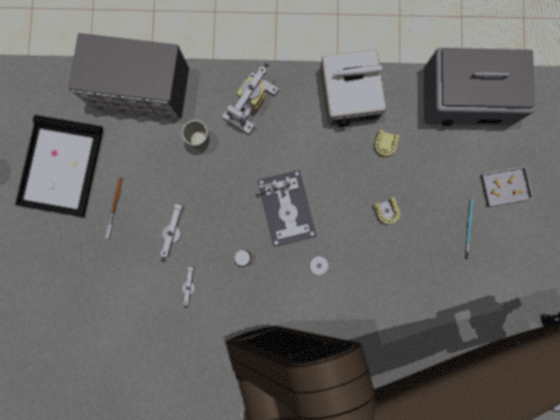

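View pics/scene0.png

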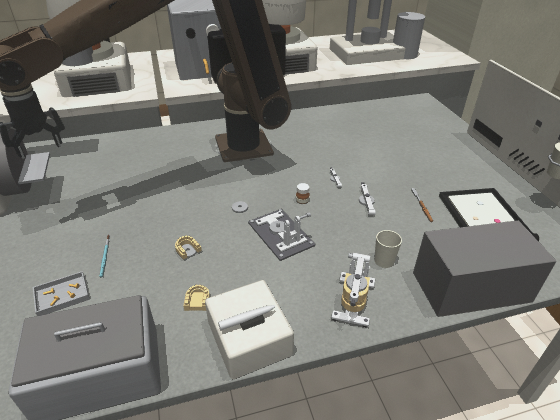

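The top view shows the frame at (287,208) with its columns at the far (+x) side, the cast at (388,210), the large bow at (171,233) and the small bow at (189,287). Scene view agrees. I'll move over the cast for a close look.

```bash
python3 -c "
from h import *
goto([.51,-.28,.26]); print(tool()[1].as_matrix().round(3).tolist())"
```

```text
rows: turn [0. 0. 0.] shift [ 339.9 -202.8   -6.7]
[[0.903, 0.43, -0.0], [0.43, -0.903, 0.0], [-0.0, -0.0, -1.0]]
```

The rows are not in the units I measure in: shifts go in shares of 800 mm and turns go in shares of 360 degrees. I convert before sending: 340 mm / 800 = 0.425, -203 mm / 800 = -0.2538.

>>> send_rows(rows="0 0 0 0.425 -0.2538 -0.0088 1;0 0 0 0.425 -0.2538 -0.0088 1;0 0 0 0.425 -0.2538 -0.0088 1;0 0 0 0.425 -0.2538 -0.0088 1;0 0 0 0.425 -0.2538 -0.0088 1;0 0 0 0.425 -0.2538 -0.0088 1;0 0 0 0.425 -0.2538 -0.0088 1;0 0 0 0.425 -0.2538 -0.0088 1")

```text
time: 3.1
eef_pos: [0.5105, -0.2791, 0.2604]
tcp_rot: [0.975, 0.222, -0.0, 0.0]
contact_force: [0.1, -0.9, -1.0]
opening: 1.0
finger_force: 0.0
```

```bash
python3 - <<'E'
from h import *
p=ctrl.read_camera("wrist"); save(p,"w1.png"); print(tool()[0])
look(p,["cast","cast_front"])
E
```

```text
[ 0.50988915 -0.28017942  0.26032686]
cast 0.75 [ 0.5222 -0.2802  0.0212] [287. 175.]
cast_front 0.6 [ 0.5258 -0.2747  0.024 ] [284. 170.]
```

View pics/w1.png

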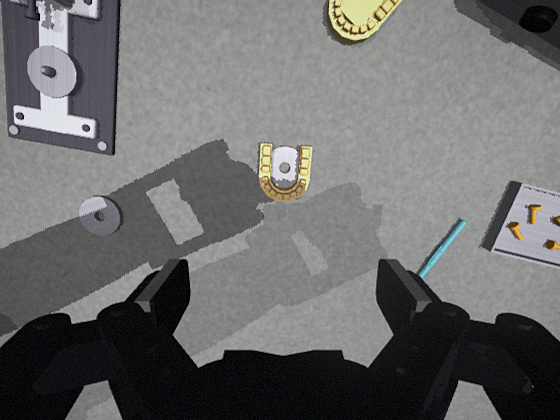

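The picture shows the cast upright at (285,170), front teeth towards image bottom, plate hole at (285,168); frame upper left with its post at (50,72), front also towards image bottom.

```bash
cat >> h.py <<'E'
def yellow(pic,z,c,rad=70):
    hsv=cv2.cvtColor(pic["color"],cv2.COLOR_RGB2HSV); m=((hsv[...,0]>15)&(hsv[...,0]<35)&(hsv[...,1]>70)&(hsv[...,2]>60)).astype(np.uint8)
    n,l,st,ce=cv2.connectedComponentsWithStats(m)
    i=1+np.argmax([s[4] if np.linalg.norm(k-c)<rad else 0 for s,k in zip(st[1:],ce[1:])])
    v,u=np.nonzero(l==i); P=np.array([ray(pic,a,b,z)[:2] for a,b in zip(u,v)])
    r=cv2.minAreaRect((P*1000).astype(np.float32)); print("yellow px",st[i],"mean",P.mean(0).round(4),"rect",r); return l==i,P
def fitcast(pic,c,x0,names=1):
    "fit x,y,yaw of cast: silhouette of model (horseshoe stone) against yellow mask"
    from scipy.optimize import minimize
    m,P=yellow(pic,.028,c)
    t=np.linspace(-np.pi/2,np.pi/2,25)
    out=[(28,29),(-8,29)]+[(-8-29*np.cos(a),29*np.sin(a)) for a in t[::-1]]+[(-8,-29),(28,-29)]
    out=np.array(out)
    def sil(q):
        ca,sa=np.cos(q[2]),np.sin(q[2]); img=np.zeros(m.shape,np.uint8); H=[]
        for z in (.008,.031):
            for a,b in out/1000: H.append(proj(pic,[q[0]+ca*a-sa*b,q[1]+sa*a+ca*b,z]))
        return cv2.convexHull(np.array(H,np.float32)).reshape(-1,2)
    Y,X=np.nonzero(m); hull=cv2.convexHull(np.c_[X,Y].astype(np.float32)).reshape(-1,2)
    def area(h):
        img=np.zeros((m.shape[0]*2,m.shape[1]*2),np.uint8); cv2.fillPoly(img,[np.round(h*2*16).astype(np.int32)],1,cv2.LINE_8,4); return img
    A=area(hull)
    f=lambda q:float((A^area(sil(q))).sum())
    best=min((minimize(f,[*x0[:2],x0[2]+d],method="Nelder-Mead",options=dict(initial_simplex=[[x0[0],x0[1],x0[2]+d],[x0[0]+.006,x0[1],x0[2]+d],[x0[0],x0[1]+.006,x0[2]+d],[x0[0],x0[1],x0[2]+d+.15]],xatol=1e-4,fatol=1)) for d in(-.2,0,.2)),key=lambda r:r.fun)
    print("cast fit",best.x.round(4),"yaw deg",np.degrees(best.x[2]).round(1),"resid",best.fun/A.sum()); return best.x
E
python3 - <<'E'
from h import *
p=ctrl.read_camera("wrist")
print("image down dir", ray(p,285,200,.03)-ray(p,285,150,.03))
d=(ray(p,285,200,.03)-ray(p,285,150,.03)); yaw=np.arctan2(-d[1],-d[0]); print(np.degrees(yaw))
print("hole",ray(p,285,168,.008))
q=fitcast(p,(285,170),[.525,-.277,yaw]); 
# frame rough
print("post",ray(p,50,72,.028)); a,b=ray(p,116,60,.008),ray(p,113,153,.008); print("frame edge",np.degrees(np.arctan2(*(a-b)[1::-1])))
goto([q[0]-.0,q[1],.15],np.degrees(q[2])+90)
E
```

```text
image down dir [-0.05113468 -0.02434787  0.        ]
25.461540397981956
hole [ 0.5254165  -0.27723512  0.008     ]
yellow px [257 141  50  59 969] mean [ 0.5119 -0.2732] rect ((515.9498901367188, -267.393310546875), (73.18155670166016, 44.73341369628906), 69.83668518066406)
cast fit [ 0.5257 -0.2739  0.3557] yaw deg 20.4 resid 0.4755538078385109
post [ 0.5134696  -0.01244951  0.028     ]
frame edge 15.2635606635482
rows: turn [0.   0.03 4.98] shift [ 18.2   0.3 110.2]
```

To row units: 95 mm / 800 = 0.1188, 50 mm / 800 = 0.0625, 3 degrees / 360 = 0.0083.

>>> send_rows(rows="0 0 0.0083 0.02 -0.0025 0.0625 1;0 0 0.0083 0.02 -0.0025 0.1188 1;0 0 0.0083 0.02 -0.0025 0.1188 1;0 0 0.0083 0.02 -0.0025 0.1188 1")

```text
time: 3.8
eef_pos: [0.524, -0.2726, 0.1671]
tcp_rot: [0.981, 0.194, 0.001, 0.001]
contact_force: [1.0, -0.9, 0.1]
opening: 1.005
finger_force: 0.0
```

```bash
sed -i 's/>70)&(hsv\[...,2\]>60/>50)\&(hsv[...,2]>50/; s/>15)&/>10)\&/; s/<35)/<40)/' h.py; python3 - <<'E'
from h import *
p=ctrl.read_camera("wrist"); print(tool()[0])
look(p,["cast","cast_front"],1)
c=proj(p,[.5254,-.2772,.02])
q=fitcast(p,c,[.5254,-.2772,.4])
m,_=yellow(p,.028,c); I=p["color"].copy(); I[m]=[255,0,0]
save(dict(color=cv2.resize(np.hstack([p["color"][:, 150:450],I[:,150:450]]),None,fx=1.33,fy=1.33)),"w2.png")
goto([q[0],q[1],.15],np.degrees(q[2])+90)
E
```

```text
[ 0.52450677 -0.27275115  0.16802257]
cast 0.9 [ 0.5224 -0.2794  0.0218] [288. 208.]
cast_front 0.96 [ 0.527  -0.2735  0.0258] [284. 202.]
yellow px [ 251  167   69   76 2770] mean [ 0.5229 -0.2755] rect ((524.6712036132812, -275.0119323730469), (65.89942169189453, 57.67544174194336), 21.3232364654541)
cast fit [ 0.5284 -0.273   0.361 ] yaw deg 20.7 resid 0.057250268528464016
yellow px [ 251  167   69   76 2770] mean [ 0.5229 -0.2755] rect ((524.6712036132812, -275.0119323730469), (65.89942169189453, 57.67544174194336), 21.3232364654541)
rows: turn [ 0.25 -0.15  1.76] shift [ 3.2  1.9 18.3]
```

View pics/w2.png

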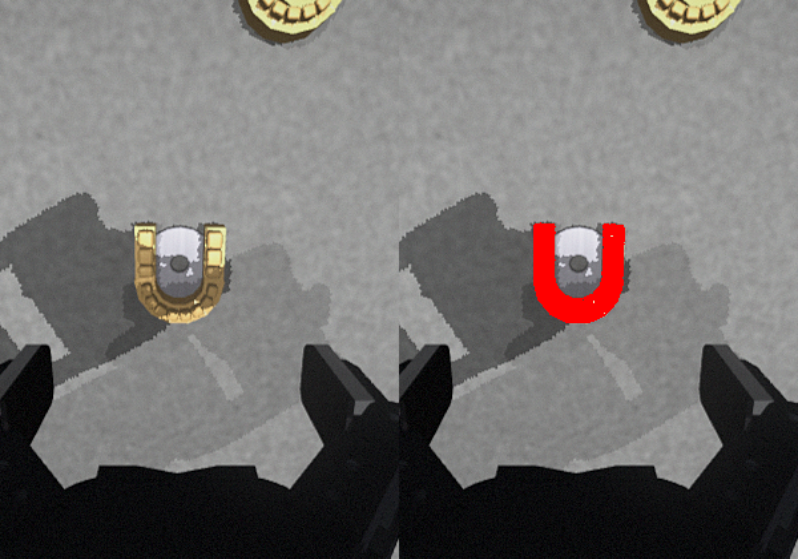

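The mask covers the horseshoe well; the plate hole is at picture pixel (285,197), between the two legs.

```bash
python3 - <<'E'
from h import *
p=ctrl.read_camera("wrist")
h=ray(p,285.3,197,.008); print("hole",h)
q=fitcast(p,proj(p,[.5254,-.2772,.02]),[.527,-.275,.38])
x=(q[0]+h[0])/2;y=(q[1]+h[1])/2; ca,sa=np.cos(q[2]),np.sin(q[2]); print(x,y)
T=np.array([x+.004*ca,y+.004*sa,.025])
goto(T+[0,0,.05],np.degrees(q[2])+90); goto(T,np.degrees(q[2])+90)
E
```

```text
hole [ 0.52878818 -0.27462032  0.008     ]
yellow px [ 250  168   69   76 2749] mean [ 0.5228 -0.2757] rect ((524.4315795898438, -275.0895080566406), (66.32386779785156, 58.7484245300293), 21.251995086669922)
cast fit [ 0.5274 -0.2738  0.3505] yaw deg 20.1 resid 0.05395021645021645
0.5281016159720668 -0.2741990565849246
rows: turn [ 0.21 -0.13  2.38] shift [ 6.3  3.1 92.9]
rows: turn [ 0.21 -0.13  2.38] shift [  6.2   2.9 142.9]
```

To row units: 143 mm / 800 = 0.1788, 142 mm / 800 = 0.1775, 2 degrees / 360 = 0.0056.

>>> send_rows(rows="0 0 0.0056 0.0075 0.0038 0.05 1;0 0 0.0056 0.0075 0.0038 0.1 1;0 0 0.0056 0.0075 0.0038 0.1375 1;0 0 0.0056 0.0075 0.0038 0.1625 1;0 0 0.0056 0.0075 0.0038 0.1775 1;0 0 0.0056 0.0075 0.0038 0.1788 1", grip_force=40)

```text
time: 4.75
eef_pos: [0.5304, -0.2717, 0.0223]
tcp_rot: [0.984, 0.178, -0.0, -0.0]
contact_force: [0.3, 0.4, 0.1]
opening: 1.006
finger_force: 0.0
```

>>> send_rows(rows="0 0 0 0 0 0 -1;0 0 0 0 0 0 -1;0 0 0 0 0 0 -1;0 0 0 0 0 0 -1;0 0 0 0 0 0 -1;0 0 0 0 0 0 -1")

```text
time: 5.5
eef_pos: [0.5313, -0.2722, 0.0239]
tcp_rot: [0.984, 0.178, 0.001, 0.001]
contact_force: [0.1, 1.4, 6.2]
opening: 0.669
finger_force: 44.8
```

To row units: -220 mm / 800 = -0.275, -180 mm / 800 = -0.225.

>>> send_rows(rows="0 0 0 0 0 -0.025 -1;0 0 0 0 0 -0.075 -1;0 0 0 0 0 -0.15 -1;0 0 0 0 0 -0.225 -1;0 0 0 0 0 -0.275 -1;0 0 0 0 0 -0.275 -1")

```text
time: 6.25
eef_pos: [0.5318, -0.2726, 0.2479]
tcp_rot: [0.984, 0.178, 0.003, 0.003]
contact_force: [0.6, -0.5, -1.5]
opening: 0.668
finger_force: 44.0
```

```bash
python3 - <<'E'
from h import *
goto([.52,-.02,.245])
E
```

```text
rows: turn [0. 0. 0.] shift [  77.3 -240.7    1.4]
```

To row units: -240 mm / 800 = -0.3, 77 mm / 800 = 0.0963.

>>> send_rows(rows="0 0 0 0.0963 -0.3 0 -1;0 0 0 0.0963 -0.3 0 -1;0 0 0 0.0963 -0.3 0 -1;0 0 0 0.0963 -0.3 0 -1;0 0 0 0.0963 -0.3 0 -1;0 0 0 0.0963 -0.3 0 -1;0 0 0 0.0963 -0.3 0 -1")

```text
time: 7.12
eef_pos: [0.5182, -0.021, 0.2416]
tcp_rot: [0.984, 0.177, -0.001, -0.0]
contact_force: [-0.1, -0.5, -1.2]
opening: 0.672
finger_force: 44.1
```

```bash
python3 - <<'E'
from h import *
p=ctrl.read_camera("wrist"); save(dict(color=cv2.resize(p["color"],None,fx=1.42,fy=1.42,interpolation=cv2.INTER_CUBIC)),"w3.png"); print(tool()[0])
look(p,["frame_seat","frame_axis"],2)
np.save("w3.npy",p,allow_pickle=True)
E
```

```text
[ 0.51837812 -0.02112127  0.24178821]
frame_seat 0.88 [0.5461 0.0037 0.0044] [270. 153.]
frame_axis 0.6 [0.5484 0.0018 0.0078] [273. 152.]
```

View pics/w3.png

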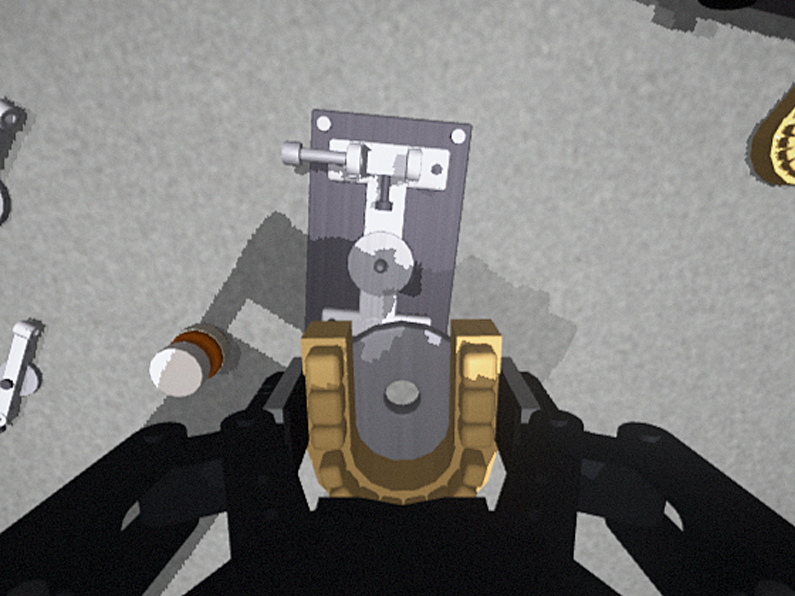

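The held cast fills (300–500, 320–500) with its hole at (402,392) (enlarged pixels); frame behind: post tip (381,266), plate corners (313,110) and (471,124), barrels (355,158) and (414,163), pin on the left.

```bash
python3 - <<'E'
from h import *
p=np.load("w3.npy",allow_pickle=True).item(); s=1.42
g=lambda u,v,z: ray(p,u/s,v/s,z)
an=lambda d: np.degrees(np.arctan2(d[1],d[0])).round(2)
post=g(381,266,.033); print("post",post, "seat disc c",g(381,263,.020))
TL,TR,BL,BR=g(313,110,.008),g(471,124,.008),g(305,320,.008),g(452,320,.008)
print("width",np.linalg.norm(TL-TR),an(TL-BL),an(TR-BR),an(TL-TR)-90)
b1,b2=g(355,145,.104),g(414,150,.104); print("barrels",b1,b2,an(b1-b2)-90)
print("corner screws",an(g(323,123,.009)-g(458,136,.009))-90)
t,r=tool(); ty=r.as_matrix()[:,1]; print("tool yaw y",an(ty)+90, an(r.as_matrix()[:,0]))
h=g(402,392,t[2]-.0239+.008); print("hole",h,"in tool",r.inv().apply(h-t)*1000)
E
```

```text
post [ 0.51457068 -0.00643741  0.033     ] seat disc c [ 0.51412766 -0.00598146  0.02      ]
width 0.11732213264660774 14.95 16.82 15.620000000000005
barrels [0.58784098 0.03148057 0.104     ] [5.9664896e-01 2.4005017e-04 1.0400000e-01] 15.75
corner screws 15.180000000000007
tool yaw y 20.36 20.36
hole [ 0.51637469 -0.02240016  0.22618012] in tool [-2.44610975  0.55268428 15.90097499]
```

```bash
python3 - <<'E'
from h import *
goto([.4694,-.0191,.14],15.6+90)
E
```

```text
rows: turn [-0.01  0.03  4.76] shift [-45.3 -18.9 102.1]
```

To row units: 102 mm / 800 = 0.1275, 50 mm / 800 = 0.0625, 4.8 degrees / 360 = 0.0133.

>>> send_rows(rows="0 0 0.0133 -0.0563 -0.0238 0.0625 -1;0 0 0.0133 -0.0563 -0.0238 0.1275 -1;0 0 0.0133 -0.0563 -0.0238 0.1275 -1;0 0 0.0133 -0.0563 -0.0238 0.1275 -1")

```text
time: 7.78
eef_pos: [0.4715, -0.0186, 0.1425]
tcp_rot: [0.991, 0.136, 0.002, 0.001]
contact_force: [-0.1, -0.7, -1.5]
opening: 0.668
finger_force: 44.0
```

```bash
python3 - <<'E'
from h import *
p=ctrl.read_camera("wrist"); save(dict(color=cv2.resize(p["color"],None,fx=1.42,fy=1.42,interpolation=cv2.INTER_CUBIC)),"w4.png"); print(tool()[0])
np.save("w4.npy",p,allow_pickle=True); print(proj(p,[.5146,-.0064,.033])*1.42)
E
```

```text
[ 0.47219773 -0.01864284  0.1433447 ]
[399.90957756 222.51153845]
```

View pics/w4.png

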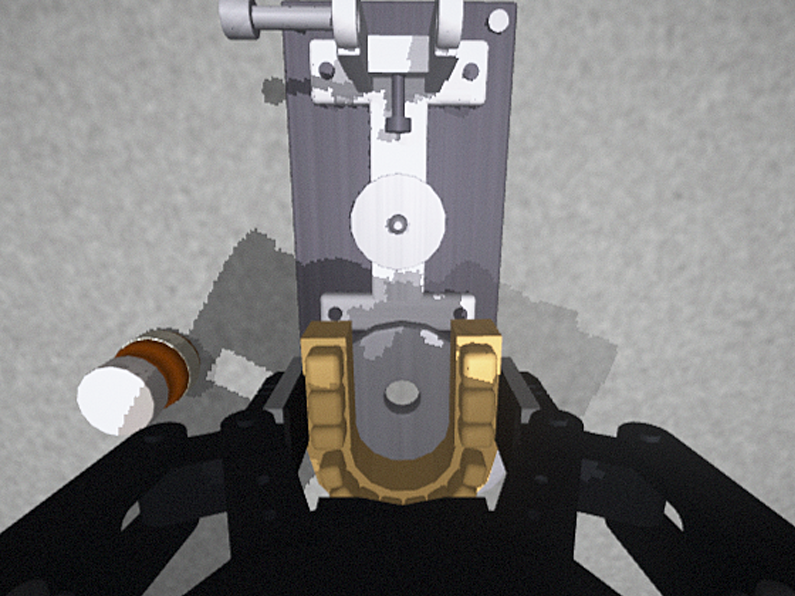

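Post tip at (398,224), 2 px from prediction; frame symmetric about column 398, so the yaw fits. Jar at lower left is clear.

```bash
python3 - <<'E'
from h import *
p=np.load("w4.npy",allow_pickle=True).item(); s=1.42
post=ray(p,398/s,224/s,.033); print(post)
t,r=tool(); h=ray(p,402/s,392/s,t[2]-.0239+.008); ht=r.inv().apply(h-t); print(ht)
x=np.array([post[0],post[1],0])-r.apply([ht[0]-.0005,ht[1],0]); goto([x[0],x[1],.065],105.6)
E
```

```text
[ 0.51361029 -0.00566111  0.033     ]
[-0.00267992  0.00036388  0.01588875]
rows: turn [ 0.16 -0.27  0.06] shift [46.2 -1.9 78.6]
```

To row units: 76 mm / 800 = 0.095, 65 mm / 800 = 0.0813.

>>> send_rows(rows="0 0 0 0.0575 -0.0025 0 -1;0 0 0 0.0575 -0.0025 0.05 -1;0 0 0 0.0575 -0.0025 0.0813 -1;0 0 0 0.0575 -0.0025 0.095 -1;0 0 0 0.0575 -0.0025 0.095 -1;0 0 0 0.0575 -0.0025 0.095 -1")

```text
time: 8.57
eef_pos: [0.5149, -0.0037, 0.0662]
tcp_rot: [0.991, 0.136, 0.002, 0.001]
contact_force: [1.0, 0.1, -1.8]
opening: 0.668
finger_force: 44.0
```

```bash
python3 - <<'E'
from h import *
p=ctrl.read_camera("wrist"); print(tool()[0])
save(dict(color=cv2.resize(p["color"][200:400,180:380],None,fx=3,fy=3,interpolation=cv2.INTER_CUBIC)),"w5.png"); np.save("w5.npy",p,allow_pickle=True)
goto([.5165,-.0048,.0439],105.6)
E
```

```text
[ 0.51477772 -0.00366184  0.06612429]
rows: turn [ 0.09 -0.17  0.08] shift [ 1.3  1.5 22.2]
```

View pics/w5.png

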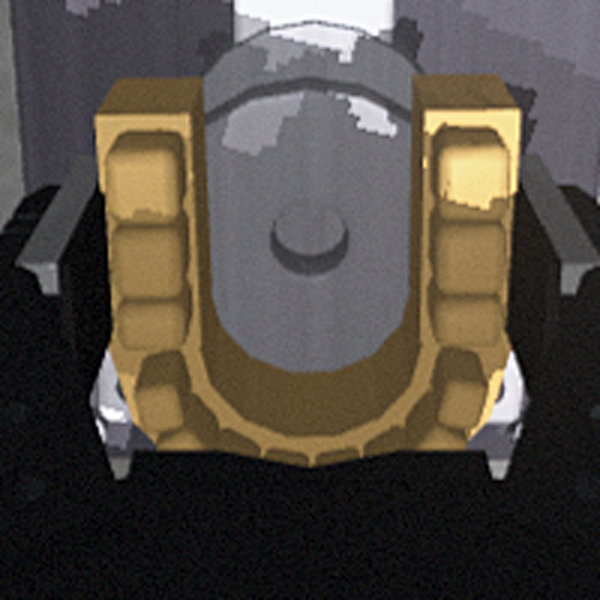

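Hole at crop (310,240), centred laterally; seat rear edge apex at (315,22), plate rear edge apex at (313,79) — these give the fore-aft check.

```bash
python3 - <<'E'
from h import *
p=np.load("w5.npy",allow_pickle=True).item()
f=lambda u,v,z: ray(p,180+u/3,200+v/3,z)
t,r=tool(); zc=t[2]-.0239; ax=np.array([np.cos(np.radians(15.6)),np.sin(np.radians(15.6)),0])
S=f(313,22,.020)-.026*ax; C=f(313,79,zc+.008)-.026*ax
h=f(310,238,zc+.008)
print("seat",S,"cast by edge",C,"hole",h); print("tool-frame err (post w4 - hole)",r.inv().apply(np.array([.5136,-.0057,0])-h*[1,1,0])*1000,"seat-edge minus cast-edge",r.inv().apply((S-C)*[1,1,0])*1000)
E
```

```text
seat [ 0.5130007  -0.00572214  0.02      ] cast by edge [ 0.51200718 -0.0057875   0.05022429] hole [ 0.51115703 -0.00558597  0.05022429]
tool-frame err (post w4 - hole) [2.32117445 0.77017365 0.00822112] seat-edge minus cast-edge [0.97419154 0.20564381 0.00326511]
```

>>> send_rows(rows="0 0 0 0.0019 0.0005 0 -1;0 0 0 0.0019 0.0005 0.005 -1;0 0 0 0.0019 0.0005 0.01 -1;0 0 0 0.0019 0.0005 0.0138 -1;0 0 0 0.0019 0.0005 0.0175 -1;0 0 0 0.0019 0.0005 0.0213 -1;0 0 0 0.0019 0.0005 0.0213 -1;0 0 0 0.0019 0.0005 0.0213 -1")

```text
time: 9.62
eef_pos: [0.5161, -0.0036, 0.0476]
tcp_rot: [0.991, 0.136, 0.002, 0.001]
contact_force: [6.0, -0.3, -3.3]
opening: 0.668
finger_force: 44.0
```

To row units: 2.5 mm / 800 = 0.0031, 2 mm / 800 = 0.0025.

>>> send_rows(rows="0 0 0 0.001 0 0 -1;0 0 0 0.001 0 0.0013 -1;0 0 0 0.001 0 0.0025 -1;0 0 0 0.001 0 0.0031 -1;0 0 0 0.001 0 0.0031 -1")

```text
time: 10.25
eef_pos: [0.5163, -0.0033, 0.0452]
tcp_rot: [0.991, 0.136, 0.001, 0.0]
contact_force: [4.0, -2.2, 0.7]
opening: 0.663
finger_force: 44.3
```

To row units: 1.4 mm / 800 = 0.0018, 0.7 mm / 800 = 0.0009.

>>> send_rows(rows="0 0 0 0.0009 0.0005 0 -1;0 0 0 0.0009 0.0005 0.0009 -1;0 0 0 0.0009 0.0005 0.0018 -1;0 0 0 0.0009 0.0005 0.0018 -1")

```text
time: 10.75
eef_pos: [0.5165, -0.0033, 0.0439]
tcp_rot: [0.991, 0.136, -0.0, -0.0]
contact_force: [1.1, -1.6, 5.6]
opening: 0.669
finger_force: 44.7
```

To row units: 0.4 mm / 800 = 0.0005.

>>> send_rows(rows="0 0 0 0 0 0.0005 -1;0 0 0 0 0 0.0005 0.6;0 0 0 0 0 0.0005 1;0 0 0 0 0 0.0005 1;0 0 0 0 0 0.0005 1;0 0 0 0 0 0.0005 1")

```text
time: 11.5
eef_pos: [0.5163, -0.0033, 0.0429]
tcp_rot: [0.991, 0.136, -0.0, -0.0]
contact_force: [-0.0, -0.2, 0.5]
opening: 0.996
finger_force: 0.0
```

To row units: -200 mm / 800 = -0.25, -190 mm / 800 = -0.2375.

>>> send_rows(rows="0 0 0 0 0 -0.0125 1;0 0 0 0 0 -0.0375 1;0 0 0 0 0 -0.0875 1;0 0 0 0 0 -0.1625 1;0 0 0 0 0 -0.2375 1;0 0 0 0 0 -0.25 1;0 0 0 0 0 -0.25 1")

```text
time: 12.38
eef_pos: [0.5167, -0.0034, 0.2442]
tcp_rot: [0.991, 0.136, 0.001, 0.0]
contact_force: [-0.6, 0.4, 0.1]
opening: 0.998
finger_force: 0.0
```

```bash
python3 - <<'E'
from h import *
p=ctrl.read_camera("wrist"); save(dict(color=cv2.resize(p["color"],None,fx=1.42,fy=1.42,interpolation=cv2.INTER_CUBIC)),"w6.png"); print(tool()[0]); np.save("w6.npy",p,allow_pickle=True)
look(p,["cast","cast_front","frame_axis"],1)
p=ctrl.read_camera("top"); look(p,["bow","bow_knuckle","bow_front"],2)
goto([.45,.305,.245])
E
```

```text
[ 0.51588403 -0.00320897  0.24230799]
cast 0.63 [ 0.5055 -0.0096  0.0421] [285. 202.]
cast_front 0.72 [ 0.5094 -0.0033  0.0418] [280. 197.]
frame_axis 0.92 [0.5529 0.0064 0.0044] [282. 151.]
bow 0.68 [0.4488 0.3078 0.0226] [170. 233.]
bow 0.66 [0.3107 0.2563 0.0178] [188. 285.]
bow_knuckle 0.94 [0.4513 0.3045 0.0233] [172. 232.]
bow_knuckle 0.83 [0.306  0.2565 0.0162] [187. 287.]
bow_front 0.66 [0.4496 0.3063 0.0222] [171. 232.]
bow_front 0.53 [0.3053 0.258  0.018 ] [187. 287.]
rows: turn [0. 0. 0.] shift [  19.7 -314.6   -2.9]
```

View pics/w6.png

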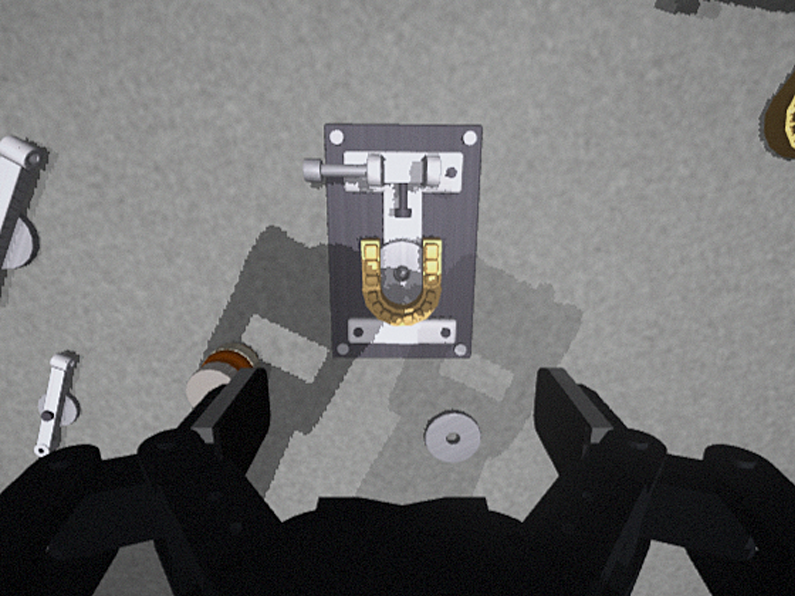

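The cast sits on the post at (403,273), teeth forward, seated as expected (TCP height matched 20 mm). Next the large bow, partly visible at far left (20,190).

To row units: -315 mm / 800 = -0.3938, -300 mm / 800 = -0.375, 31 degrees / 360 = 0.0861.

>>> send_rows(rows="0 0 0.0278 0.025 -0.075 0 1;0 0 0.0556 0.025 -0.15 0 1;0 0 0.0861 0.025 -0.225 0 1;0 0 0.0861 0.025 -0.3 0 1;0 0 0.0861 0.025 -0.375 0 1;0 0 0.0861 0.025 -0.3938 0 1;0 0 0.0861 0.025 -0.3938 0 1")

```text
time: 13.65
eef_pos: [0.4498, 0.3067, 0.2425]
tcp_rot: [0.991, -0.132, -0.0, 0.0]
contact_force: [0.0, -0.1, -0.2]
opening: 1.0
finger_force: 0.0
```

```bash
python3 - <<'E'
from h import *
p=ctrl.read_camera("wrist"); save(dict(color=cv2.resize(p["color"],None,fx=1.42,fy=1.42,interpolation=cv2.INTER_CUBIC)),"w7.png"); print(tool()[0],ctrl.get_state()["qpos"]); np.save("w7.npy",p,allow_pickle=True)
look(p,["bow","bow_knuckle","bow_front"],2)
E
```

```text
[0.45025005 0.30568636 0.24254981] [ 4.10155932e-01  7.64136901e-03  1.90897049e+00 -4.95237382e-04
  1.22590998e+00  2.24666290e+00]
bow 0.71 [0.3063 0.2589 0.0154] [350. 286.]
bow 0.55 [0.4518 0.3042 0.0249] [284. 185.]
bow_knuckle 0.74 [0.3055 0.2582 0.0141] [351. 286.]
bow_knuckle 0.63 [0.4552 0.3089 0.0249] [279. 183.]
bow_front 0.89 [0.4545 0.3074 0.0205] [281. 183.]
bow_front 0.79 [0.311  0.2611 0.0114] [347. 282.]
```

View pics/w7.png

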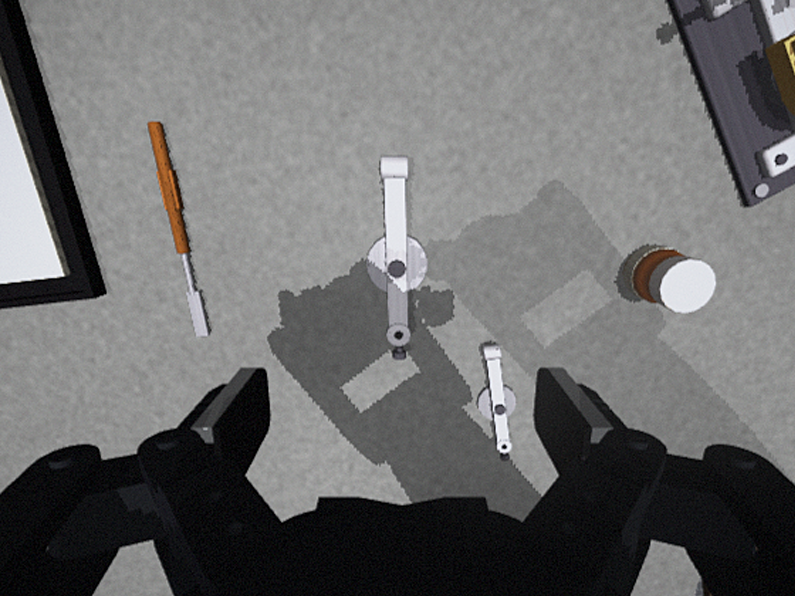

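The bow lies near-vertically in the picture: barrel at (394,167), screw head (397,269), front socket (399,335). Small bow is at (498,405), jar at (680,283).

```bash
cat > b.py <<'E'
from h import *
import sys
p=np.load("w7.npy",allow_pickle=True).item(); s=1.42; g=lambda u,v,z: ray(p,u/s,v/s,z)
k,c,f=g(394,168,.024),g(397,269,.027),g(399,335,.025)
an=lambda d: np.degrees(np.arctan2(d[1],d[0])).round(2)
yaw=an(k-f); a=np.array([np.cos(np.radians(yaw)),np.sin(np.radians(yaw)),0])
print(k,c,f,"yaw",yaw,an(k-c),"lens",np.linalg.norm((k-c)[:2]),np.linalg.norm((k-f)[:2]))
for z in (.11,.033): goto([c[0]+.008*a[0],c[1]+.008*a[1],z],yaw+90)
E
python3 b.py
```

```text
[0.52135171 0.29256436 0.024     ] [0.44890089 0.31010793 0.027     ] [0.39581251 0.32299367 0.025     ] yaw -13.63 -13.61 lens 0.0745446098579592 0.12917442922653707
rows: turn [ 0.03  0.01 -1.76] shift [  4.5  -5.3 132.8]
rows: turn [ 0.03  0.01 -1.76] shift [  4.5  -5.3 209.8]
```

To row units: 209 mm / 800 = 0.2613, -5.3 mm / 800 = -0.0066, -1.8 degrees / 360 = -0.005.

>>> send_rows(rows="0 0 -0.005 0.0056 -0.0066 0.075 1;0 0 -0.005 0.0056 -0.0066 0.15 1;0 0 -0.005 0.0056 -0.0066 0.2063 0.2;0 0 -0.005 0.0056 -0.0066 0.2438 0.2;0 0 -0.005 0.0056 -0.0066 0.2588 0.2;0 0 -0.005 0.0056 -0.0066 0.2613 0.2;0 0 -0.005 0.0056 -0.0066 0.2613 0.2", grip_force=80)

```text
time: 14.72
eef_pos: [0.4576, 0.3095, 0.0355]
tcp_rot: [0.993, -0.118, 0.001, -0.001]
contact_force: [0.2, 0.0, 0.4]
opening: 0.596
finger_force: 0.0
```

>>> send_rows(rows="0 0 0 0 0 0 -1;0 0 0 0 0 0 -1;0 0 0 0 0 0 -1;0 0 0 0 0 0 -1;0 0 0 0 0 0 -1;0 0 0 0 0 0 -1")

```text
time: 15.48
eef_pos: [0.457, 0.3097, 0.0354]
tcp_rot: [0.993, -0.118, 0.001, -0.0]
contact_force: [-1.4, 0.1, 6.5]
opening: 0.157
finger_force: 80.1
```

To row units: -50 mm / 800 = -0.0625, -30 mm / 800 = -0.0375.

>>> send_rows(rows="0 0 0 0 0 -0.0125 -1;0 0 0 0 0 -0.0375 -1;0 0 0 0 0 -0.0625 -1;0 0 0 0 0 -0.0625 -1")

```text
time: 15.98
eef_pos: [0.4572, 0.3097, 0.0855]
tcp_rot: [0.993, -0.118, 0.002, -0.001]
contact_force: [-0.1, 0.5, -2.3]
opening: 0.155
finger_force: 79.1
```

```bash
python3 - <<'E'
from h import *
p=ctrl.read_camera("wrist"); q=ctrl.read_camera("scene"); print(tool()[0],ctrl.get_state()["contact_force"])
a=cv2.resize(p["color"][100:400,140:420],(560,600),interpolation=cv2.INTER_CUBIC); u,v=proj(q,[.46,.31,.06]).astype(int)
b=cv2.resize(q["color"][v-75:v+75,u-30:u+30],(240,600),interpolation=cv2.INTER_CUBIC)
save(dict(color=np.hstack([a,b])),"w8.png"); np.save("w8.npy",p,allow_pickle=True)
E
```

```text
[0.45575723 0.30906563 0.08339561] [-0.54819941 -0.31926334 -2.59576371]
```

View pics/w8.png

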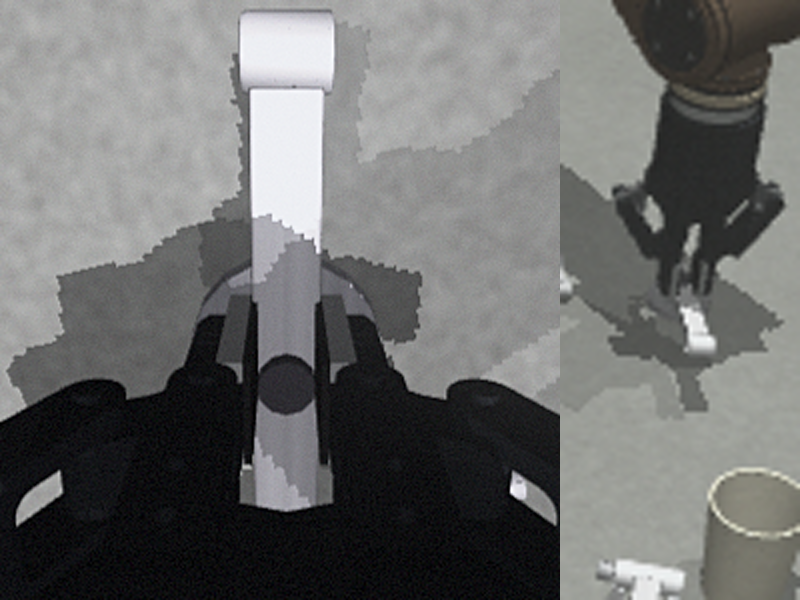

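The bow is gripped on its bar just behind the screw head, level, with the barrel ahead at crop (287,48). Now I locate the bore in the tool frame and the hinge axis in the world.

```bash
python3 - <<'E'
from h import *
zs=[]
for i in range(6):
    ctrl.read_camera("wrist"); zs.append(ctrl.get_state()["eef_pos"])
t=np.mean(zs,0); print("tcp",t.round(4),"std",np.std(zs,0).round(4)); r=tool()[1]
p=np.load("w8.npy",allow_pickle=True).item(); g=lambda u,v,z: ray(p,140+u/2,100+v/2,z)
zb=t[2]-.0204
E=np.array(p["extrinsics"]); cam=-E[:3,:3].T@E[:3,3]; print("cam in tool",r.inv().apply(cam-t)*1000)
def bis(p,u,v1,v2,z):  # bore centre: bisector of the two limb rays, cut at z
    d=[]
    for v in(v1,v2):
        x=E3(p).T@np.array([(u-p["cx"])/p["fx"],(v-p["cy"])/p["fy"],1]); d.append(x/np.linalg.norm(x))
    m=d[0]+d[1]; c=cam_(p); return c+m*(z-c[2])/m[2]
E3=lambda p: np.array(p["extrinsics"])[:3,:3]
cam_=lambda p: -E3(p).T@np.array(p["extrinsics"])[:3,3]
k=bis(p,140+287/2,100+10/2,100+87/2,zb); print("bore in tool mm",(r.inv().apply(k-t)*1000).round(1))
c=g(287,385,zb+.012); print("screw in tool",(r.inv().apply(c-t)*1000).round(1))
# hinge axis from w6 and w4
for n,L,Rr,s in(("w6",(375,155,187),(433,156,187),1.42),):
    q=np.load(n+".npy",allow_pickle=True).item()
    a=bis(q,L[0]/s,L[1]/s,L[2]/s,.095); b=bis(q,Rr[0]/s,Rr[1]/s,Rr[2]/s,.095); print(n,a,b,"mid",(a+b)/2,"yaw",np.degrees(np.arctan2(*(a-b)[1::-1]))-90)
    h=ray(q,403/s,273/s,.033); print("post",h)
y=np.radians(15.6); print("axis from post",np.array([.5135,-.0052])+.075*np.array([np.cos(y),np.sin(y)]))
E
```

```text
tcp [0.4556 0.3089 0.0829] std [0.0002 0.0001 0.0002]
cam in tool [  69.2553102    -0.62425558 -123.088629  ]
bore in tool mm [69.1 -0.7 20.3]
screw in tool [-6.7 -0.7  8.4]
w6 [0.58049157 0.02982129 0.095     ] [ 0.58933543 -0.00276307  0.095     ] mid [0.5849135  0.01352911 0.095     ] yaw 15.185073857381198
post [ 0.51381672 -0.00614813  0.033     ]
axis from post [0.58573719 0.01496899]
```

To row units: 46 mm / 800 = 0.0575, 40 mm / 800 = 0.05.

>>> send_rows(rows="0 0 0 0 0 0.025 -1;0 0 0 0 0 0.05 -1;0 0 0 0 0 0.0575 -1;0 0 0 0 0 0.0575 -1;0 0 0 0 0 0.0575 -1;0 0 0 0 0 0.0575 -1")

```text
time: 17.12
eef_pos: [0.457, 0.3096, 0.0389]
tcp_rot: [0.993, -0.118, 0.001, -0.0]
contact_force: [0.4, -0.3, -1.8]
opening: 0.155
finger_force: 79.0
```

To row units: 1 mm / 800 = 0.0013.

>>> send_rows(rows="0 0 0 0 0 0.0013 -1;0 0 0 0 0 0.0013 -1")

```text
time: 17.38
eef_pos: [0.4563, 0.3093, 0.0372]
tcp_rot: [0.993, -0.118, 0.0, -0.0]
contact_force: [-1.0, 0.2, -2.7]
opening: 0.155
finger_force: 79.0
```

To row units: 1 mm / 800 = 0.0013.

>>> send_rows(rows="0 0 0 0 0 0.0013 -1;0 0 0 0 0 0.0013 -1")

```text
time: 17.62
eef_pos: [0.4562, 0.3092, 0.0359]
tcp_rot: [0.993, -0.118, -0.0, 0.0]
contact_force: [-0.0, -0.2, -2.9]
opening: 0.159
finger_force: 79.0
```

To row units: 1 mm / 800 = 0.0013.

>>> send_rows(rows="0 0 0 0 0 0.0013 -1;0 0 0 0 0 0.0013 -1")

```text
time: 17.88
eef_pos: [0.4564, 0.3093, 0.0354]
tcp_rot: [0.993, -0.118, -0.0, 0.0]
contact_force: [-1.6, -0.5, 1.9]
opening: 0.159
finger_force: 79.5
```

To row units: -160 mm / 800 = -0.2, -130 mm / 800 = -0.1625.

>>> send_rows(rows="0 0 0 0 0 -0.0375 -1;0 0 0 0 0 -0.1 -1;0 0 0 0 0 -0.1625 -1;0 0 0 0 0 -0.2 -1;0 0 0 0 0 -0.2 -1")

```text
time: 18.5
eef_pos: [0.458, 0.3101, 0.198]
tcp_rot: [0.993, -0.118, 0.003, -0.002]
contact_force: [-0.4, 0.9, -3.1]
opening: 0.155
finger_force: 79.1
```

```bash
python3 -c "
from h import *
goto([.5199,-.0044,.19],105.5)"
```

```text
rows: turn [ -0.16  -0.38 -29.01] shift [133.6 291.3   7.5]
```

To row units: 291 mm / 800 = 0.3638, 270 mm / 800 = 0.3375, -29 degrees / 360 = -0.0806.

>>> send_rows(rows="0 0 -0.0167 0.0313 0.0688 0 -1;0 0 -0.0333 0.0625 0.1375 0 -1;0 0 -0.05 0.0938 0.2063 0.0063 -1;0 0 -0.0667 0.125 0.275 0.0063 -1;0 0 -0.0806 0.1563 0.3375 0.0063 -1;0 0 -0.0806 0.1669 0.3638 0.0063 -1;0 0 -0.0806 0.1669 0.3638 0.0063 -1;0 0 -0.0806 0.1669 0.3638 0.0063 -1")

```text
time: 19.5
eef_pos: [0.5171, -0.0041, 0.1882]
tcp_rot: [0.991, 0.135, -0.001, -0.001]
contact_force: [-0.6, 0.7, -2.7]
opening: 0.154
finger_force: 79.3
```

```bash
python3 - <<'E'
from h import *
for i in range(3): p=ctrl.read_camera("wrist")
print(tool()[0],ctrl.get_state()["tcp_rot"]); save(dict(color=cv2.resize(p["color"][50:350,80:480],(800,600),interpolation=cv2.INTER_CUBIC)),"w9.png"); np.save("w9.npy",p,allow_pickle=True)
goto([.5199,-.0044,.1155],105.5)
E
```

```text
[ 0.51767125 -0.0036842   0.18937543] [ 9.90773917e-01  1.35523983e-01 -4.67398215e-04 -2.75886599e-04]
rows: turn [-0.04  0.05  0.08] shift [ 2.   1.3 73.9]
```

View pics/w9.png

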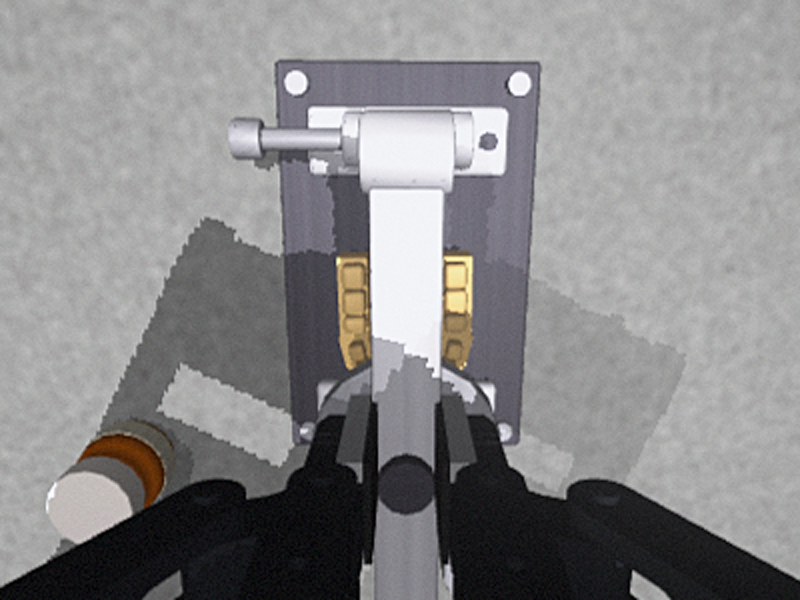

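Above the gap: bow barrel spans columns 360–454, rows 108–190; frame barrels' outer ends at columns 342 and 474, rows 112–168; frame symmetric and parallel to the bow.

```bash
cat >> h.py <<'E'
def bis(p,u,v1,v2,z):
    E=np.array(p["extrinsics"]); d=[]
    for v in(v1,v2):
        x=E[:3,:3].T@np.array([(u-p["cx"])/p["fx"],(v-p["cy"])/p["fy"],1]); d.append(x/np.linalg.norm(x))
    m=d[0]+d[1]; c=-E[:3,:3].T@E[:3,3]; return c+m*(z-c[2])/m[2]
E
python3 - <<'E'
from h import *
p=np.load("w9.npy",allow_pickle=True).item(); t,r=tool(); U=lambda u:80+u/2; V=lambda v:50+v/2
F=bis(p,U(408),V(112),V(168),.095); B=bis(p,U(407),V(108),V(190),t[2]-.0205)
print("axis",F,"bore",B,"tool diff",(r.inv().apply(F-B)*1000).round(1),"bore tool",(r.inv().apply(B-t)*1000).round(1))
for z in(.033,):pass
a=ray(p,U(276),V(62),.008);b=ray(p,U(540),V(64),.008);print("plate rear edge yaw",np.degrees(np.arctan2(*(a-b)[1::-1]))-90,"mid",(a+b)/2)
E
```

```text
axis [0.58500057 0.01380764 0.095     ] bore [0.58254465 0.01358505 0.16887543] tool diff [ 2.5  0.5 73.9] bore tool [67.1  0.8 20.4]
plate rear edge yaw 15.120032901678897 mid [0.61765069 0.02262251 0.008     ]
```

To row units: 73 mm / 800 = 0.0913, 2.3 mm / 800 = 0.0029.

>>> send_rows(rows="0 0 0 0.0029 0.001 0.025 -1;0 0 0 0.0029 0.001 0.05 -1;0 0 0 0.0029 0.001 0.0625 -1;0 0 0 0.0029 0.001 0.0725 -1;0 0 0 0.0029 0.001 0.0813 -1;0 0 0 0.0029 0.001 0.0875 -1;0 0 0 0.0029 0.001 0.0913 -1;0 0 0 0.0029 0.001 0.0913 -1")

```text
time: 20.65
eef_pos: [0.5205, -0.0051, 0.117]
tcp_rot: [0.991, 0.135, -0.0, -0.0]
contact_force: [-0.9, 0.1, -3.0]
opening: 0.153
finger_force: 79.3
```

```bash
python3 - <<'E'
from h import *
for i in range(6): p=ctrl.read_camera("wrist")
s=ctrl.get_state(); print(tool()[0],s["tcp_rot"],s["contact_force"]); save(dict(color=cv2.resize(p["color"][50:200,180:380],(800,600),interpolation=cv2.INTER_CUBIC)),"w10.png"); np.save("w10.npy",p,allow_pickle=True)
goto([.5199,-.0044,.1155],105.5)
E
```

```text
[ 0.52072715 -0.00507296  0.1173182 ] [9.90885429e-01 1.34707055e-01 2.61916040e-04 8.90661371e-05] [ 0.16188344  0.95012559 -2.48187871]
rows: turn [ 0.01 -0.03 -0.02] shift [-0.6 -0.9  1.8]
```

View pics/w10.png

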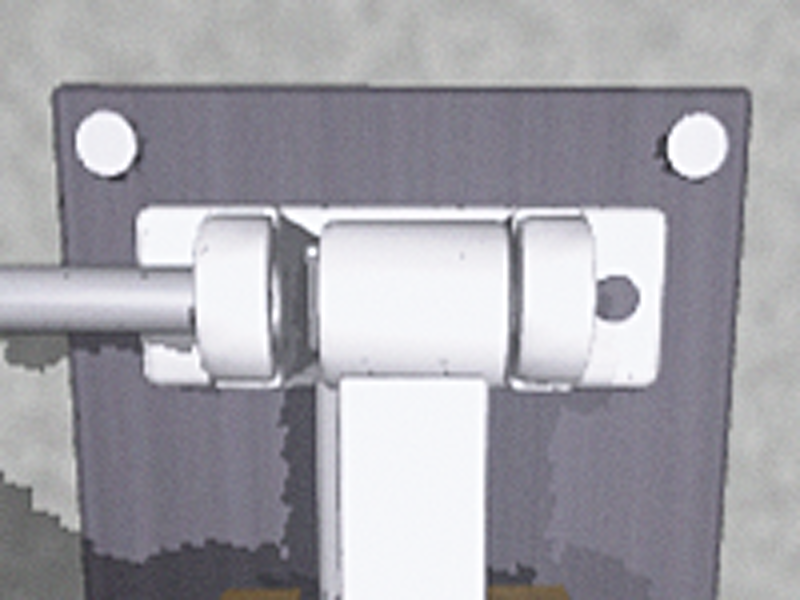

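Bow barrel spans columns 318–508 between frame faces at 276 and 512: about 2 mm too far right; rows 220–386 versus 215–380, about 0.5 mm low. I'll correct.

To row units: -2 mm / 800 = -0.0025, 1.7 mm / 800 = 0.0021.

>>> send_rows(rows="0 0 0 0.0005 -0.0013 0 -1;0 0 0 0.0005 -0.0025 0.0008 -1;0 0 0 0.0005 -0.0025 0.0015 -1;0 0 0 0.0005 -0.0025 0.0021 -1;0 0 0 0.0005 -0.0025 0.0021 -1;0 0 0 0.0005 -0.0025 0.0021 -1")

```text
time: 21.7
eef_pos: [0.5204, -0.003, 0.1153]
tcp_rot: [0.991, 0.135, 0.0, 0.0]
contact_force: [-0.7, 0.9, -2.1]
opening: 0.153
finger_force: 79.3
```

```bash
python3 - <<'E'
from h import *
for i in range(6): p=ctrl.read_camera("wrist")
s=ctrl.get_state(); print(tool()[0],s["tcp_rot"],s["contact_force"],s["finger_force"])
g=cv2.resize(p["color"][50:200,180:380],(800,600),interpolation=cv2.INTER_CUBIC); g=cv2.GaussianBlur(cv2.cvtColor(g,cv2.COLOR_RGB2GRAY),(5,5),0).astype(int)
def edges(v): d=np.abs(np.diff(v[::4])); return [(4*i,int(d[i])) for i in np.nonzero(d>22)[0]]
print("row 300",edges(g[300,:])); 
for c in (235,400,555): print("col",c,edges(g[:,c]))
E
```

```text
[ 0.52039958 -0.00298489  0.11533525] [ 9.90882140e-01  1.34731526e-01 -1.50867962e-06  8.14777056e-06] [ 1.02430642 -0.28178454 -2.88264108] 79.32275891304016
row 300 [(np.int64(204), 72), (np.int64(208), 24), (np.int64(212), 51), (np.int64(280), 60), (np.int64(284), 47), (np.int64(288), 64), (np.int64(292), 31), (np.int64(296), 86), (np.int64(312), 71), (np.int64(316), 91), (np.int64(504), 54), (np.int64(508), 90), (np.int64(512), 23), (np.int64(528), 58), (np.int64(532), 39), (np.int64(536), 56), (np.int64(540), 53), (np.int64(544), 66), (np.int64(616), 80), (np.int64(620), 40), (np.int64(648), 34), (np.int64(652), 71), (np.int64(656), 23), (np.int64(672), 60), (np.int64(676), 69), (np.int64(744), 24), (np.int64(748), 44), (np.int64(752), 48)]
col 235 [(np.int64(80), 52), (np.int64(84), 24), (np.int64(204), 75), (np.int64(208), 54), (np.int64(212), 71), (np.int64(220), 41), (np.int64(376), 34), (np.int64(380), 41), (np.int64(384), 49), (np.int64(388), 69), (np.int64(392), 35), (np.int64(544), 31)]
col 400 [(np.int64(80), 42), (np.int64(84), 40), (np.int64(204), 60), (np.int64(208), 50), (np.int64(216), 78), (np.int64(224), 42), (np.int64(368), 32), (np.int64(376), 50)]
col 555 [(np.int64(80), 41), (np.int64(84), 46), (np.int64(204), 67), (np.int64(208), 58), (np.int64(212), 59), (np.int64(220), 37), (np.int64(376), 32), (np.int64(384), 49), (np.int64(388), 43), (np.int64(392), 56)]
```

```bash
python3 -c "
from plant import ctrl
print(ctrl.sign_off())"
```

```text
the job is handed in; nothing more can be done
None
```

The job is handed in, though no verdict came back. By my last readings the cast is home on the post with its teeth to the front, and the bow is held level in the gap. Its bore is in line within measuring error and the gripper carries only the bow's weight.

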